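Free a seized clamp and sort the pipe flange

TASK

The black bar knob of the small rack clamp has seized: break it loose anticlockwise with a short firm push near one end of the bar, turn it on until you feel its stop so that the fork lets go of the pipe flange, and settle it there with a light steady push of 5 to 12 N for at least half a second. The plastic is brittle: never squeeze or push it with more than 30 N in all, nor with more than 15 N at the stop. Then lift the flange out and set it down gently, upright, on the floor of the blue bin that already holds one like it, leaving that one and everything else on the counter where they are and the clamp open.

Things in the scene. Friction and masses are not known exactly. Their poses are not given: they have to be found in the camera images.
- vise: Fixed rack clamp (mm). Origin on the counter under the knob's vertical axis; x along the knob's bar as it starts, y from the knob towards the seat, z up. Plate 100 (x) by 270 (y -85 to 185), 12 thick; grey housing 96 wide, y -68 to 48, top z 62.5. The knob sits on the housing.
- seat (a point): Centre of the flange's seat, on the base plate: x 0, y 115, z 12 in the clamp. Three dowels, 6 high, stand beyond it.
- fork_tip (a point): Middle of the tip of the steel fork (z 21 to 29 in the clamp) that reaches from the housing over the flange's rim and holds it down. Turning the knob draws it back, 18 mm per rad; from about 1.5 rad the flange can be lifted straight up.
- stop_ball: Small steel ball inside the housing, out of reach and sight: the knob's inner tooth pushes it against a hidden stop. Where it starts does not tell where the stop is; the stop can only be felt.
- knob_end (a point): On the centre line of the knob's black bar, 48 from its axis, at mid height (z 74.5 in the clamp). The bar is 116 long, 58 each way from the axis, 14 wide, z 64.5 to 84.5; it starts along +x of vise, this end outward.
- knob_axis (a point): On the knob's vertical axis, z 74.5 in the clamp. The knob turns anticlockwise from above. It gives up to 0.1 rad, then needs about 10 to 18 N across the bar at knob_end, easing from 0.25 rad; past 0.45 rad it jumps ahead up to 0.3 rad, then turns freely (about 1.5 N) to a hidden, slightly springy stop somewhere from 1.6 to 2.3 rad. It stays where it is left.
- flange: Steel pipe flange held in the clamp: round foot 56 dia and 8 thick, neck 28 dia above it, 62 high in all, about 0.18 to 0.33 kg; origin at the centre of its underside, z up along the neck.
- flange_bin: Fixed open blue bin, 176 (x) by 124 (y), 45 high, walls and floor 4; origin at the centre of its underside. It holds twin at about x +45; its near half (around x -38, y 0) is empty. The two bins look alike and may be on either side.
- elbow_bin: The other blue bin, same size, holding two elbows. Not the one wanted.
- wrench: Steel open-ended wrench, 170 long, lying flat; origin under its middle. Bystander.
- coupling: Copper pipe sleeve standing upright, 40 dia, 45 high; origin at the centre of its underside. Bystander.
- tape: White plastic ring lying flat, 48 dia, 19 high; origin at the centre of its underside. Bystander.
- jar: White jar with black lid, 56 dia, 70 high; origin at the centre of its underside. Bystander.
- twin: A flange just like the one in the clamp, standing in the far (+x) half of flange_bin; origin at the centre of its underside. To be left there.
- elbow1: White plastic pipe elbow, about 55 x 55 x 32, lying in elbow_bin; origin under its corner. Bystander.
- elbow2: A second white plastic elbow like elbow1, in elbow_bin. Bystander.
Things that resemble listed ones, but are neither listed nor needed, are in the scene too. What is shaped like the flange but turquoise or yellow is not meant. Leave any turquoise look-alike of the flange_bin alone.

How it is judged:
On the way, in this order (a step that is already met when the one before it is completed fails the run):
1. the knob is held against its stop with a push of 5 to 12 N (x of knob_end in the frame of vise below 0 m and contact force between knob and stop_ball above 5 N and contact force between the fingers and knob between 5 and 12 N), for 0.5 s.
2. the flange is lifted clear of the clamp (z of flange in the frame of vise above 0.05 m), for 0.1 s.
At the end, for the whole second after the job is handed in: The flange stands upright (within 0.1 rad) and at rest on the floor of flange_bin, its underside less than 4 mm above the floor; the knob is still turned past 1.53 rad, the fork clear (x of flange in the frame of flange_bin between -0.06 and 0.06 m and y of flange in the frame of flange_bin between -0.034 and 0.034 m and z of flange in the frame of flange_bin below 0.008 m and angle between flange's own z axis and vertical below 0.1 rad and linear speed of flange below 0.02 m/s and x of knob_end in the frame of vise below 0.002 m); the robot touches nothing.
It fails at once if the knob is loaded with more than 30 N (contact force between the fingers and knob above 30 N).
It fails at once if the knob is pressed against its stop with more than 15 N (x of knob_end in the frame of vise below 0 m and contact force between the fingers and knob above 15 N).
It fails at once if the flange falls into the bin (faster than 0.5 m/s within 16 mm of its floor) (z of flange in the frame of flange_bin below 0.02 m and x of flange in the frame of flange_bin between -0.08 and 0.08 m and y of flange in the frame of flange_bin between -0.055 and 0.055 m and linear speed of flange above 0.5 m/s).
It fails at once if one of the other things is moved by more than 30 mm (distance of any of wrench, coupling, tape, jar, twin, elbow1, elbow2 from where it was at the start of the episode above 0.03 m).
It also fails if it takes over 72 s, if anything falls off the work surface, if the arm or the gripper's body presses on something with over 40 N, if the wrist force passes 120 N, or if a joint passes its speed limit or range.

ROBOT

A 6-joint arm with a two-finger parallel gripper is mounted at the origin on the work surface. World frame = base frame: x ahead of the robot, y to its left, z up, the work surface at z = 0. Lengths are in m, angles in rad, forces in N, time in s.
With the tool pointing down it reaches from about 0.35 to 0.775 m from the base axis. Payload 7.3 kg.
Tool frame: the origin (TCP) lies at the centre of the arm's flange, where the gripper is bolted on; the fingertips stand 178 mm ahead of it and the grasp point (between the pads) lies 159 mm ahead of it (tip_extent is the distance from the TCP to the fingertips, in m); z points along the fingers, y is the line along which they close (so a half turn about z gives the same grasp; the last joint's range is limited). The gripper opens to 92 mm and grips with 3 to 60 N. Pads are 19 mm wide; open, the fingers measure 130 mm over their backs; the gripper's body (75 mm by 190 mm) begins 47 mm behind the grasp point.
Start: joints at [1.098, 0.342, 1.524, -0, 1.275, -0.146], TCP at [0.169, 0.497, 0.405] pointing down, gripper open.
Joint ranges: [-2.53, 2.53], [-0.77, 2.02], [0.04, 2.7], [-1, 4.14], [0.28, 2.66], [-3.11, 3.11]. Speed limits (rad/s): [2.57, 2.57, 3.14, 3.14, 3.14, 3.14].

INTERFACE

Orientations are given as [roll, pitch, yaw] about the fixed x, y, z axes, in that order (R = Rz(yaw) Ry(pitch) Rx(roll)).
In Python, from cell import * gives the robot as it stands.
- The arm moves only by the tool arm_command, never from a script. Its arguments are lists of equal length, an entry for each row: "xyz": the shift along the world's x, y, z in mm, a list of three; "spin": the turn about the world's z in degrees. In form: {"xyz": [[tx, ty, tz], ...], "spin": [spin, ...]}. A call has 1 to 20 rows; each row shifts and turns the commanded pose from where the row before left it; what a row does not reach is not made up. A row lasts 1/10 s, in which the tool goes at most 50 mm and 8.59 degrees, less where a joint would pass 70% of its speed; a pose out of reach is approached as far as the arm can. A call with a gripper value outside its range is refused whole. "jaw" is the opening, from -1 (shut) to 1 (fully open), set as the call begins (left out, the last holds). The fingers move at their own pace and stop on an object; "squeeze" is the grip in N (left out, the last holds). Time passes only in rows, so rows that do not move let the fingers close. It gives the time, the measured TCP pose, the force, the opening and the grip force at its end, in the units of the state.
- observe(): the state, without advancing time (a new reading comes with each control period).
- read_camera(name): name is "side" or "top"; returns a dict with "img" (480x640x3 uint8, red, green, blue), "depth" (480x640 float32, m along the optical axis (not along the pixel's ray), 0 where there is no reading), "fx", "fy", "cx", "cy" (pixels), "world_from_camera" (4x4, takes a point from camera to world coordinates). Camera axes: x right, y up, looking along -z (the intrinsics and any distortion apply to the point x, -y, -z); pixel columns grow to the right and rows downward; lengths in m; the calibration is good to about 2 mm. A picture is of the moment at which its call begins.
- hand_in(): hands the job in; it is judged then, once.
The state is a dict: "time": time; "qpos": joint angles; "qvel": joint speeds; "joint_efforts": joint torques, N m; "tool_pos": TCP position; "tool_rot": TCP orientation; "contact_force": force on the tool from outside, world axes, zero at the start; "torque": the same for the moment, N m; "opening": finger opening in m; "grip_force": force on a finger pad.
Only numpy, scipy, OpenCV 4.12 (cv2) and the standard library are available. Lean on these libraries where they do the work, as an engineer would, in place of code of your own. Each camera call takes 0.05 s, during which the arm holds its last target. There are 200 camera calls.

## Working session

There is one attempt and no reset: what is moved stays moved. The work goes in short steps, Python scripts to look and compute and a tool call to move; the robot and the scene stay as the last step left them, time stands still between calls to the robot, and variables do not carry over. Pictures are saved under pics/ and viewed, at most 10 in all, crops included, and the job is handed in when it is done.

Besides the shell and the picture viewer there is one more tool, called after "Call:" as name(argument=value, ...) on one line, values as JSON. arm_command: Moves the arm, as the interface text tells. Its arguments: {"type":"object","properties":{"xyz":{"type":"array","items":{"type":"array","items":{"type":"number"}}},"spin":{"type":"array","items":{"type":"number"}},"jaw":{"type":"number"},"squeeze":{"type":"number"}},"required":["xyz","spin"]}

```bash
mkdir -p pics; ls
cat > h.py <<'E'
from cell import *
import numpy as np, cv2
def cam(n):
    return read_camera(n)
def pts(c):
    v,u=np.mgrid[0:480,0:640]; d=c["depth"]
    x=(u-c["cx"])/c["fx"]*d; y=-(v-c["cy"])/c["fy"]*d
    P=np.stack([x,y,-d,np.ones_like(d)],-1)
    return (P@np.array(c["world_from_camera"]).T)[...,:3]
E
python3 - <<'E'
from h import *
for n in("top","side"):
    c=cam(n); cv2.imwrite(f"pics/{n}.png",c["img"][...,::-1]); np.savez(f"{n}.npz",**c)
    print(n,c["fx"],c["cx"],c["cy"],np.round(c["world_from_camera"],3).tolist(),(c["depth"]>0).mean(), c.keys())
print(observe())
E
```

```text
pics
top 472.74095676521824 314.68779155531575 240.19461538911378 [[-0.013, 0.995, -0.098, 0.343], [-1.0, -0.014, -0.008, -0.005], [-0.009, 0.098, 0.995, 1.144], [0.0, 0.0, 0.0, 1.0]] 0.9959733072916667 dict_keys(['img', 'depth', 'fx', 'fy', 'cx', 'cy', 'world_from_camera'])
side 588.8892031928393 317.6496340728377 239.7397064353832 [[0.949, 0.246, -0.195, 0.214], [-0.314, 0.745, -0.589, -0.753], [0.0, 0.62, 0.784, 1.045], [0.0, 0.0, 0.0, 1.0]] 0.9959798177083333 dict_keys(['img', 'depth', 'fx', 'fy', 'cx', 'cy', 'world_from_camera'])
{'time': 0.1, 'qpos': array([ 1.09799837e+00,  3.42688745e-01,  1.52488507e+00,  6.58499247e-06,
        1.27537376e+00, -1.45990992e-01]), 'qvel': array([ 3.99783803e-04, -1.16521266e-03, -3.08772584e-03,  1.29485935e-03,
       -2.07798280e-05, -1.12640513e-03]), 'joint_efforts': array([ 2.42058122e-03, -4.32007957e+01, -2.44695747e+01,  7.19857193e-02,
        5.24943019e-02, -3.38299492e-05]), 'tool_pos': array([0.16846373, 0.49713252, 0.40410847]), 'tool_rot': array([-3.14025306e+00, -2.03334515e-04,  2.81478363e+00]), 'contact_force': array([-0.29109912,  0.56603275, -0.4425636 ]), 'torque': array([-0.03354648, -0.04719579,  0.02607962]), 'grip_force': 0.0, 'opening': 0.09199935025465453}
```

View pics/top.png

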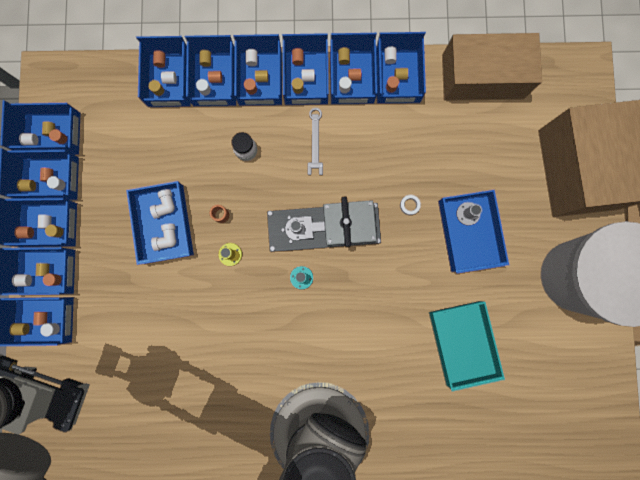

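View pics/side.png

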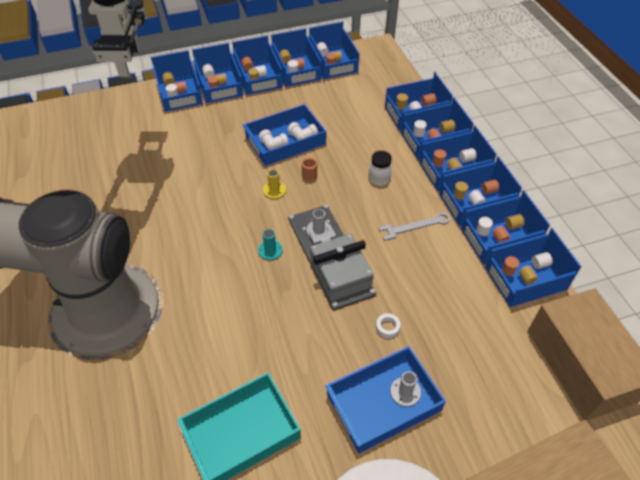

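The top view shows the clamp at about (325,226), with the knob axis at (346,222), its bar vertical in the image, and the flange at (297,228). The flange bin is at (473,232), with its twin at (470,212). In the side view the flange is at (319,222), the bar at (340,252) and the bin at (385,398). Next I'll measure these.

```bash
cat > m.py <<'E'
from h import *
T=np.load("top.npz"); S=np.load("side.npz")
for n,c in(("top",T),("side",S)):
    P=pts(c); im=c["img"].astype(int); mx=im.max(-1); mn=im.min(-1); X,Y,Z=P[...,0],P[...,1],P[...,2]
    roi=(abs(X-.46)<.13)&(Y>-.2)&(Y<.2)
    bar=roi&(mx<55)&(Z>.07)&(Z<.1)
    p=P[bar]; r=cv2.minAreaRect((p[:,:2]*1000).astype(np.float32)); print(n,"bar",bar.sum(),r,np.percentile(p[:,2],[5,50,95]))
    hs=roi&(abs(Z-.0625)<.004)&(mx-mn<40)
    p=P[hs]; print("housing",len(p),cv2.minAreaRect((p[:,:2]*1000).astype(np.float32)),np.median(p[:,2]))
    pl=roi&(abs(Z-.012)<.004)&(mx<110)&(mx-mn<25)
    k=cv2.morphologyEx(pl.astype(np.uint8),cv2.MORPH_OPEN,np.ones((3,3)))>0
    p=P[k]; print("plate",len(p),cv2.minAreaRect((p[:,:2]*1000).astype(np.float32)),np.median(p[:,2]))
    nk=roi&(Z>.055)&(Z<.085)&(Y>.05)&(mx-mn<40)
    p=P[nk]; print("flange top",len(p),cv2.minEnclosingCircle((p[:,:2]*1000).astype(np.float32)),np.percentile(p[:,2],[5,50,95]))
    b=(abs(X-.36)<.2)&(Y<-.2)&(Y>-.5)&(im[...,2]>im[...,0]+50)&(im[...,2]>im[...,1]+40)
    p=P[b&(abs(Z-.045)<.006)]; print("bin rim",len(p),cv2.minAreaRect((p[:,:2]*1000).astype(np.float32)),np.median(p[:,2]))
    p=P[b&(abs(Z-.004)<.004)]; print("bin floor z",len(p),np.median(p[:,2]) if len(p) else 0)
    tw=(abs(X-.4)<.15)&(Y<-.2)&(Y>-.45)&(Z>.056)&(Z<.08)&(mx-mn<50)
    p=P[tw]; print("twin top",len(p),cv2.minEnclosingCircle((p[:,:2]*1000).astype(np.float32)) if len(p) else 0,np.median(p[:,2]) if len(p) else 0)
    g=roi&(abs(Z-.0)<.004)&(mx-mn>50); print("table",np.median(Z[g]))
E
python3 m.py
```

```text
top bar 209 ((489.34686279296875, -67.17201232910156), (112.29576873779297, 13.921975135803223), 3.9195942878723145) [0.07984533 0.08334419 0.08693006]
housing 1574 ((467.4107666015625, -33.09259033203125), (130.7965545654297, 240.50848388671875), 28.50674057006836) 0.06115507597035674
plate 1006 ((485.51678466796875, -18.535964965820312), (98.16856384277344, 267.2782897949219), 2.6243224143981934) 0.01123100844665581
flange top 50 ((482.63360595703125, 50.526084899902344), 13.411458969116211) [0.06830491 0.07281502 0.07645221]
bin rim 584 ((468.1926574707031, -371.0187683105469), (179.7185821533203, 126.58506774902344), 7.67786979675293) 0.04393256274215873
bin floor z 2397 0.0035273869152758763
twin top 125 ((514.208984375, -366.3971862792969), 14.081034660339355) 0.06536058626300245
table -0.0007971751055406706
side bar 337 ((485.9727783203125, -70.7564926147461), (112.18468475341797, 14.10292911529541), 3.4723148345947266) [0.07101271 0.08108701 0.08614524]
housing 1502 ((462.0340270996094, -32.96116638183594), (130.92100524902344, 244.46917724609375), 28.87452507019043) 0.061056226632552446
plate 697 ((481.05712890625, -20.557388305664062), (97.23078155517578, 267.162353515625), 2.768881320953369) 0.011288870201391576
flange top 39 ((425.2630615234375, 107.1985855102539), 86.85479736328125) [0.05786071 0.07262178 0.07634087]
bin rim 984 ((466.6368408203125, -372.332275390625), (180.44081115722656, 124.82853698730469), 8.216612815856934) 0.04384389655421683
bin floor z 3678 0.003520382852596149
twin top 200 ((512.9449462890625, -367.66937255859375), 14.24315357208252) 0.0649254404546381
table -0.000667814476734474
```

Call:
arm_command(xyz=[[13.5, -26.6, -5], [13.5, -26.6, -5], [13.5, -26.6, -5], [13.5, -26.6, -5], [13.5, -26.6, -5], [13.5, -26.6, -5], [13.5, -26.6, -5], [13.5, -26.6, -5], [13.5, -26.6, -5], [13.5, -26.6, -5], [13.5, -26.6, -5], [13.5, -26.6, -5], [13.5, -26.6, -5], [13.5, -26.6, -5], [13.5, -26.6, -5], [13.5, -26.6, -5], [13.5, -26.6, -5], [13.5, -26.6, -5], [13.5, -26.6, -5], [13.5, -26.6, -5]], spin=[-7.9, -7.9, -7.9, -7.9, -7.9, -7.9, -7.9, -7.9, -7.9, -7.9, -7.9, -7.9, -7.9, -7.9, -7.9, -7.9, -7.9, -7.9, -7.9, -7.9], jaw=-1, squeeze=60)

```text
time: 2.1
tool_pos: [0.4388, -0.036, 0.3043]
tool_rot: [-3.141, 0.001, 0.051]
contact_force: [-0.3, 1.1, 0.1]
opening: 0.0005
grip_force: 0.0
```

Call:
arm_command(xyz=[[0, 0, 0], [0, 0, 0], [0, 0, 0]], spin=[0, 0, 0])

```text
time: 2.4
tool_pos: [0.438, -0.0341, 0.3046]
tool_rot: [-3.141, 0.001, 0.059]
contact_force: [0.8, -0.1, 0.5]
opening: 0.0006
grip_force: 0.0
```

Call:
arm_command(xyz=[[0, 0, -14], [0, 0, -14], [0, 0, -14], [0, 0, -14], [0, 0, 0], [0, 0, 0]], spin=[0, 0, 0, 0, 0, 0])

```text
time: 3.0
tool_pos: [0.4384, -0.0341, 0.2491]
tool_rot: [-3.142, 0.0, 0.059]
contact_force: [0.8, -0.5, -0.4]
opening: 0.0007
grip_force: 0.0
```

Run:
```python
from h import *
a=[]
for n,(u,v) in(("top",(300,240)),("side",(320,240))):
    c=cam(n); im=c["img"][v-75:v+75,u-60+20:u+60+20,::-1]; a.append(cv2.resize(im,None,fx=3,fy=3,interpolation=cv2.INTER_CUBIC))
cv2.imwrite("pics/a.png",np.hstack(a))
```

```text
(no output)
```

View pics/a.png

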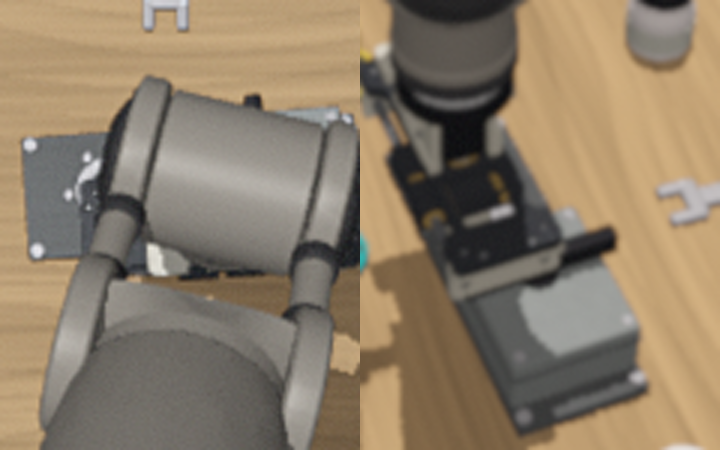

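The wrist and gripper body hide the fingertips at the bar's near end (left panel at about (240,250), right panel at about (560,250)). I'll find the bar by touch instead.

Call:
arm_command(xyz=[[0.1, -2, 0], [0.1, -2, 0], [0.1, -2, 0], [0.1, -2, 0], [0.1, -1.5, 0], [0, 0, 0]], spin=[0, 0, 0, 0, 0, 0])

```text
time: 3.7
tool_pos: [0.439, -0.0445, 0.2487]
tool_rot: [3.141, -0.0, 0.057]
contact_force: [0.2, 0.2, 0.3]
opening: 0.0003
grip_force: 0.0
```

Call:
arm_command(xyz=[[0, -1, 0], [0, -1, 0], [0, 0, 0]], spin=[0, 0, 0])

```text
time: 4.0
tool_pos: [0.439, -0.0463, 0.2487]
tool_rot: [-3.141, 0.0, 0.057]
contact_force: [0.3, 1.5, -0.0]
opening: 0.0003
grip_force: 0.4
```

Call:
arm_command(xyz=[[0, -1, 0], [0, -1, 0], [0, 0, 0]], spin=[0, 0, 0])

```text
time: 4.3
tool_pos: [0.4389, -0.0482, 0.2487]
tool_rot: [-3.141, 0.0, 0.057]
contact_force: [-0.4, 1.8, -0.6]
opening: 0.0001
grip_force: 1.1
```

Run:
```python
import numpy as np
P=lambda f:np.array([-48*np.cos(np.radians(f+3.2))-26*np.sin(np.radians(f+3.2)),-48*np.sin(np.radians(f+3.2))+26*np.cos(np.radians(f+3.2))])+[487.5,-69]
for f in range(0,132,6): print(f,np.round(P(f),1),"per 2deg",np.round((P(f+6)-P(f))/3,2))
```

```text
0 [438.1 -45.7] per 2deg [-0.72 -1.76]
6 [436. -51.] per 2deg [-0.53 -1.83]
12 [434.4 -56.5] per 2deg [-0.34 -1.87]
18 [433.3 -62.1] per 2deg [-0.14 -1.9 ]
24 [432.9 -67.8] per 2deg [ 0.06 -1.9 ]
30 [433.1 -73.5] per 2deg [ 0.26 -1.89]
36 [433.9 -79.2] per 2deg [ 0.45 -1.85]
42 [435.2 -84.7] per 2deg [ 0.64 -1.79]
48 [437.2 -90.1] per 2deg [ 0.83 -1.72]
54 [439.6 -95.3] per 2deg [ 1.   -1.62]
60 [ 442.7 -100.1] per 2deg [ 1.17 -1.51]
66 [ 446.1 -104.6] per 2deg [ 1.32 -1.38]
72 [ 450.1 -108.8] per 2deg [ 1.45 -1.23]
78 [ 454.5 -112.5] per 2deg [ 1.57 -1.07]
84 [ 459.2 -115.7] per 2deg [ 1.68 -0.9 ]
90 [ 464.2 -118.4] per 2deg [ 1.76 -0.72]
96 [ 469.5 -120.5] per 2deg [ 1.83 -0.53]
102 [ 475.  -122.1] per 2deg [ 1.87 -0.34]
108 [ 480.6 -123.2] per 2deg [ 1.9  -0.14]
114 [ 486.3 -123.6] per 2deg [1.9  0.06]
120 [ 492.  -123.4] per 2deg [1.89 0.26]
126 [ 497.7 -122.6] per 2deg [1.85 0.45]
```

Call:
arm_command(xyz=[[-0.7, -1.1, 0], [-0.7, -1.1, 0], [-0.7, -1.1, 0], [0, 0, 0]], spin=[2, 2, 2, 0])

```text
time: 4.7
tool_pos: [0.4369, -0.051, 0.2487]
tool_rot: [-3.14, -0.0, 0.162]
contact_force: [1.2, 6.1, 1.0]
opening: 0.0007
grip_force: 3.0
```

Call:
arm_command(xyz=[[-0.5, -1, 0], [-0.5, -1, 0], [0, 0, 0]], spin=[1, 1, 0])

```text
time: 5.0
tool_pos: [0.4361, -0.0526, 0.2487]
tool_rot: [-3.14, -0.001, 0.197]
contact_force: [3.6, 9.7, -0.6]
opening: 0.0004
grip_force: 4.7
```

Call:
arm_command(xyz=[[-0.3, -0.9, 0], [-0.3, -0.9, 0], [0, 0, 0]], spin=[1, 1, 0])

```text
time: 5.3
tool_pos: [0.4355, -0.054, 0.2487]
tool_rot: [-3.139, -0.001, 0.231]
contact_force: [3.3, 13.8, 0.1]
opening: 0.0003
grip_force: 6.2
```

Call:
arm_command(xyz=[[-0.3, -0.9, 0], [-0.3, -0.9, 0], [0, 0, 0]], spin=[1, 1, 0])

```text
time: 5.6
tool_pos: [0.4349, -0.0552, 0.2487]
tool_rot: [-3.138, -0.002, 0.266]
contact_force: [4.5, 18.3, -0.2]
opening: 0.0002
grip_force: 8.3
```

Call:
arm_command(xyz=[[-0.2, -0.9, 0], [-0.2, -0.9, 0], [0, 0, 0]], spin=[1, 1, 0])

```text
time: 5.9
tool_pos: [0.4344, -0.0567, 0.2486]
tool_rot: [-3.137, -0.002, 0.301]
contact_force: [4.6, 19.9, 1.0]
opening: 0.0001
grip_force: 9.1
```

Call:
arm_command(xyz=[[-0.2, -0.9, 0], [0, 0, 0]], spin=[0.5, 0])

```text
time: 6.1
tool_pos: [0.4343, -0.0576, 0.2487]
tool_rot: [-3.137, -0.002, 0.309]
contact_force: [5.6, 19.6, 1.0]
opening: 0.0004
grip_force: 8.9
```

Call:
arm_command(xyz=[[-0.1, -0.9, 0], [0, 0, 0]], spin=[1, 0])

```text
time: 6.3
tool_pos: [0.4342, -0.0588, 0.2487]
tool_rot: [-3.138, -0.002, 0.327]
contact_force: [3.3, 16.3, 0.1]
opening: 0.0001
grip_force: 7.0
```

Call:
arm_command(xyz=[[-0.1, -1, 0], [-0.1, -1, 0], [0, -1, 0], [0, -1, 0], [0, 0, 0]], spin=[1, 1, 1, 1, 0])

```text
time: 6.8
tool_pos: [0.434, -0.0636, 0.2487]
tool_rot: [-3.14, -0.001, 0.398]
contact_force: [1.8, 9.3, -0.1]
opening: 0.0001
grip_force: 4.0
```

Call:
arm_command(xyz=[[0, -1, 0], [0, -1, 0], [0, -1, 0], [0, -1, 0], [0, 0, 0]], spin=[1, 1, 1, 1, 0])

```text
time: 7.3
tool_pos: [0.4339, -0.0683, 0.2487]
tool_rot: [-3.141, -0.0, 0.468]
contact_force: [-0.4, 4.4, -0.4]
opening: 0.0005
grip_force: 1.5
```

Call:
arm_command(xyz=[[0, -1, 0], [0.1, -1, 0], [0.1, -1, 0], [0.1, -1, 0], [0, 0, 0]], spin=[1, 1, 1, 1, 0])

```text
time: 7.8
tool_pos: [0.4342, -0.0732, 0.2488]
tool_rot: [3.141, 0.0, 0.538]
contact_force: [0.1, -0.1, -0.2]
opening: 0.0003
grip_force: 0.0
```

Call:
arm_command(xyz=[[0.4, -2.8, 0], [0.4, -2.8, 0], [0.7, -2.8, 0], [0.7, -2.8, 0], [1, -2.7, 0], [1, -2.7, 0], [1.2, -2.6, 0], [1.2, -2.6, 0], [1.5, -2.4, 0], [0, 0, 0]], spin=[3.2, 3.2, 3.2, 3.2, 3.2, 3.2, 3.2, 3.2, 3.2, 0])

```text
time: 8.8
tool_pos: [0.4422, -0.0973, 0.2487]
tool_rot: [3.142, 0.0, 1.04]
contact_force: [0.1, -0.1, 0.3]
opening: 0.0005
grip_force: 0.0
```

Call:
arm_command(xyz=[[1.5, -2.4, 0], [1.8, -2.3, 0], [1.8, -2.3, 0], [2, -2.1, 0], [2, -2.1, 0], [2.2, -1.8, 0], [2.2, -1.8, 0], [2.4, -1.6, 0], [0, 0, 0]], spin=[3.1, 3.1, 3.1, 3.1, 3.1, 3.1, 3.1, 3.1, 0])

```text
time: 9.7
tool_pos: [0.4581, -0.1135, 0.2487]
tool_rot: [-3.142, 0.0, 1.472]
contact_force: [-0.5, 0.8, 0.6]
opening: 0.0006
grip_force: 0.1
```

Call:
arm_command(xyz=[[1.7, -1, 0], [1.7, -0.9, 0], [1.7, -0.9, 0]], spin=[2, 2, 2])

```text
time: 10.0
tool_pos: [0.463, -0.1162, 0.2487]
tool_rot: [-3.141, 0.0, 1.576]
contact_force: [-1.3, -0.7, -0.4]
opening: 0.0007
grip_force: 0.7
```

Run:
```python
from h import *
a=[]
for n,(u,v) in(("top",(340,230)),("side",(340,260))):
    c=cam(n); im=c["img"][v-75:v+75,u-60:u+60,::-1]; a.append(cv2.resize(im,None,fx=3,fy=3,interpolation=cv2.INTER_CUBIC))
    np.savez(n+"2.npz",**c)
cv2.imwrite("pics/b.png",np.hstack(a))
```

```text
(no output)
```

View pics/b.png

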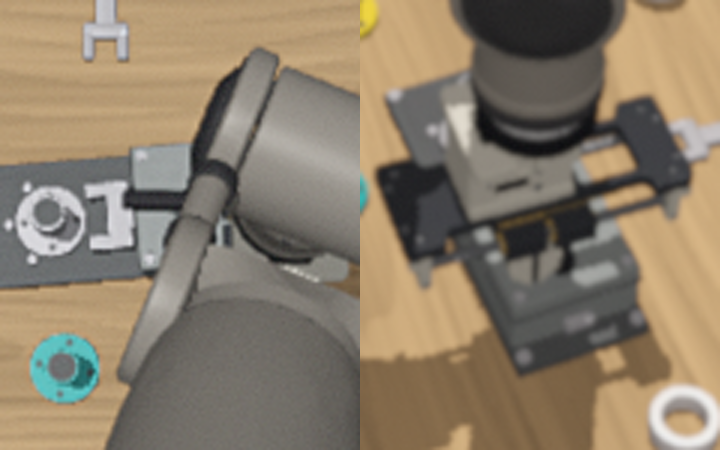

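The bar now lies along the clamp (left panel, at about (160,200)), the fork at (110,215) is pulled back from the flange, and the fingers are touching the bar. I'll go on gently and feel for the stop.

Call:
arm_command(xyz=[[1.8, -0.8, 0], [1.8, -0.7, 0], [1.8, -0.7, 0]], spin=[2, 2, 2])

```text
time: 10.4
tool_pos: [0.4684, -0.1185, 0.2487]
tool_rot: [-3.141, 0.0, 1.681]
contact_force: [-1.4, -0.4, -0.5]
opening: 0.0003
grip_force: 0.7
```

Call:
arm_command(xyz=[[1.8, -0.6, 0], [1.8, -0.6, 0]], spin=[2, 2])

```text
time: 10.6
tool_pos: [0.472, -0.1197, 0.2487]
tool_rot: [-3.141, 0.0, 1.751]
contact_force: [-1.7, -1.6, -0.1]
opening: 0.0003
grip_force: 0.7
```

Call:
arm_command(xyz=[[1.8, -0.5, 0], [1.9, -0.4, 0]], spin=[2, 2])

```text
time: 10.8
tool_pos: [0.4758, -0.1206, 0.2487]
tool_rot: [-3.141, 0.0, 1.82]
contact_force: [-1.1, -1.8, -0.1]
opening: 0.0005
grip_force: 0.9
```

Call:
arm_command(xyz=[[1.9, -0.3, 0], [1.9, -0.2, 0]], spin=[2, 2])

```text
time: 11.0
tool_pos: [0.4791, -0.1213, 0.2486]
tool_rot: [-3.139, 0.0, 1.89]
contact_force: [-6.2, -4.9, 2.9]
opening: 0.0003
grip_force: 3.8
```

Call:
arm_command(xyz=[[1.9, -0.2, 0], [1.9, -0.1, 0]], spin=[2, 2])

```text
time: 11.2
tool_pos: [0.482, -0.122, 0.2485]
tool_rot: [-3.136, -0.001, 1.961]
contact_force: [-11.8, -9.0, 4.9]
opening: 0.0003
grip_force: 7.2
```

Force rose sharply, so this is the stop. I'll ease back straight away.

Call:
arm_command(xyz=[[-2.6, 0.2, 0]], spin=[0])

```text
time: 11.3
tool_pos: [0.4803, -0.1219, 0.2487]
tool_rot: [-3.139, 0.001, 1.96]
contact_force: [-2.0, -3.6, 0.5]
opening: 0.0007
grip_force: 2.1
```

```bash
python3 -c "
from cell import *
o=observe();print(o)"
```

```text
{'time': 11.3, 'qpos': array([-0.40275444,  0.47852704,  1.80532963, -0.00271052,  0.85873107,
       -0.78982456]), 'qvel': array([-0.01340999, -0.03942267,  0.07157378,  0.01676299, -0.05555725,
        0.007312  ]), 'joint_efforts': array([  2.80668341, -42.96689272, -18.26209545,   1.12528637,
         0.12646899,  -0.34824478]), 'tool_pos': array([ 0.48030266, -0.12189757,  0.24867318]), 'tool_rot': array([-3.13943479e+00,  7.35201421e-04,  1.95963930e+00]), 'contact_force': array([-2.03675553, -3.58986622,  0.45911482]), 'torque': array([-0.80784196,  0.46277059, -0.11487761]), 'grip_force': 2.0831465799710713, 'opening': 0.0006571416476104246}
```

Call:
arm_command(xyz=[[1.1, 0.4, 0], [0, 0, 0]], spin=[0, 0])

```text
time: 11.5
tool_pos: [0.4809, -0.1216, 0.2486]
tool_rot: [-3.138, 0.0, 1.959]
contact_force: [-7.2, -7.7, 1.6]
opening: 0.0002
grip_force: 5.0
```

Call:
arm_command(xyz=[[0.2, -1, 0], [0, 0, 0]], spin=[0, 0])

```text
time: 11.7
tool_pos: [0.4809, -0.1221, 0.2485]
tool_rot: [-3.138, -0.001, 1.959]
contact_force: [-7.9, -3.8, 3.3]
opening: 0.0005
grip_force: 4.3
```

Call:
arm_command(xyz=[[0, 0, 0], [0, 0, 0], [0, 0, 0], [0, 0, 0], [0, 0, 0]], spin=[0, 0, 0, 0, 0])

```text
time: 12.2
tool_pos: [0.4809, -0.1221, 0.2485]
tool_rot: [-3.138, -0.001, 1.959]
contact_force: [-6.9, -4.7, 2.2]
opening: 0.0001
grip_force: 4.3
```

Call:
arm_command(xyz=[[0, 0, 0], [0, 0, 0], [0, 0, 0], [0, 0, 0], [0, 0, 0]], spin=[0, 0, 0, 0, 0])

```text
time: 12.7
tool_pos: [0.4809, -0.122, 0.2485]
tool_rot: [-3.138, -0.001, 1.959]
contact_force: [-6.7, -3.7, 3.3]
opening: 0.0004
grip_force: 4.3
```

Call:
arm_command(xyz=[[-5, -1.7, 0], [-8, -3, 0], [0, 0, 30], [0, 0, 40], [0, 0, 30]], spin=[0, 0, 0, 0, 0])

```text
time: 13.2
tool_pos: [0.4689, -0.1265, 0.3507]
tool_rot: [3.14, 0.001, 1.96]
contact_force: [-0.0, -0.4, -0.2]
opening: 0.0005
grip_force: 0.0
```

Call:
arm_command(xyz=[[1.2, 17.5, 0], [1.2, 17.5, 0], [1.2, 17.5, 0], [1.2, 17.5, 0], [1.2, 17.5, 0], [1.2, 17.5, 0], [1.2, 17.5, 0], [1.2, 17.5, 0], [1.2, 17.5, 0], [1.2, 17.5, 0], [0, 0, 0], [0, 0, 0]], spin=[-1.9, -1.9, -1.9, -1.9, -1.9, -1.9, -1.9, -1.9, -1.9, -1.9, 0, 0], jaw=0.5)

```text
time: 14.4
tool_pos: [0.481, 0.0485, 0.3487]
tool_rot: [3.141, 0.0, 1.631]
contact_force: [-0.8, 0.2, -0.1]
opening: 0.0689
grip_force: 0.0
```

Run:
```python
from h import *
a=[]
for n,(u,v) in(("top",(320,230)),("side",(330,235))):
    c=cam(n); im=c["img"][v-75:v+75,u-60:u+60,::-1]; a.append(cv2.resize(im,None,fx=3,fy=3,interpolation=cv2.INTER_CUBIC))
cv2.imwrite("pics/c.png",np.hstack(a))
```

```text
(no output)
```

View pics/c.png

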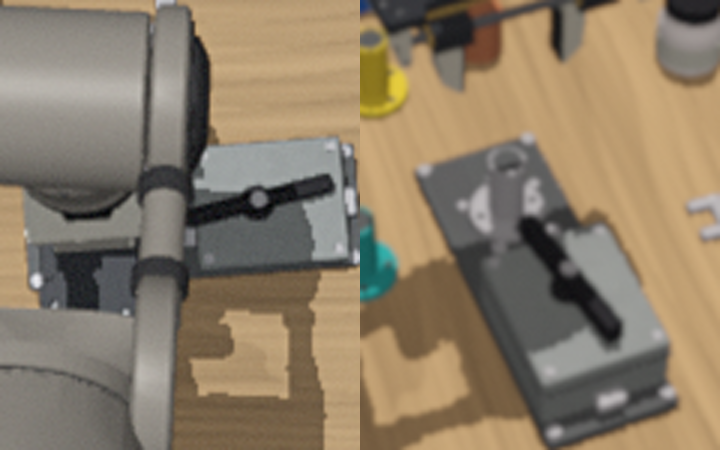

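The knob is turned about 105° and the fork is clear of the flange. In the side crop the neck's top rim is at (505,158), which is image pixel (318.3,212.7). I'll cast that ray onto the neck-top plane, and do the same for the top view.

Run:
```python
from h import *
for n,u,v in(("side",318.3,212.7),("top",297,227)):
    c=np.load(n+".npz"); M=c["world_from_camera"]; r=M[:3,:3]@np.array([(u-c["cx"])/c["fx"],-(v-c["cy"])/c["fy"],-1]); o=M[:3,3]
    print(n,o+r*(.0735-o[2])/r[2])
c=np.load("top.npz");cv2.imwrite("pics/d.png",cv2.resize(c["img"][200:260,260:340,::-1],None,fx=8,fy=8,interpolation=cv2.INTER_CUBIC))
```

```text
side [0.48035986 0.04782857 0.0735    ]
top [0.47945094 0.04337344 0.0735    ]
```

View pics/d.png

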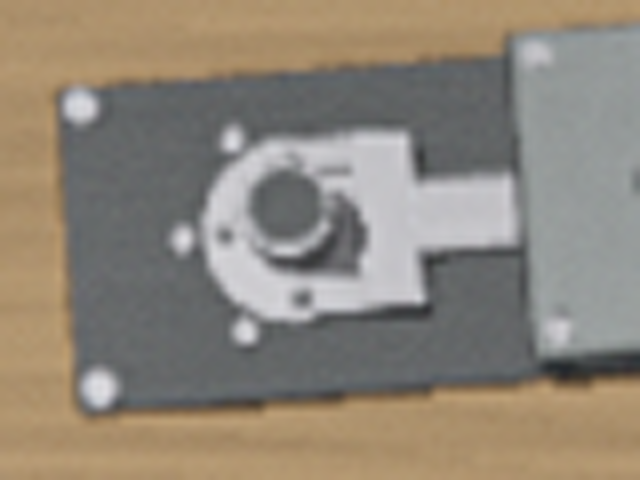

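In the top crop the neck's top is centred at (287,205). Both views put the neck at about (481,47) mm, so the gripper is centred. I'll descend and grasp.

Call:
arm_command(xyz=[[0, -1, -20], [0, 0, -20], [0, 0, -20], [0, 0, -20], [0, 0, -20], [0, 0, -20], [0, 0, -10], [0, 0, -5], [0, 0, 0], [0, 0, 0]], spin=[0, 0, 0, 0, 0, 0, 0, 0, 0, 0])

```text
time: 15.5
tool_pos: [0.4815, 0.0475, 0.2144]
tool_rot: [3.14, 0.0, 1.63]
contact_force: [0.1, 0.4, -0.7]
opening: 0.0686
grip_force: 0.0
```

Call:
arm_command(xyz=[[0, 0, 0], [0, 0, 0], [0, 0, 0], [0, 0, 0], [0, 0, 0], [0, 0, 0], [0, 0, 0], [0, 0, 0]], spin=[0, 0, 0, 0, 0, 0, 0, 0], jaw=-1, squeeze=30)

```text
time: 16.3
tool_pos: [0.4812, 0.0476, 0.2138]
tool_rot: [-3.142, -0.0, 1.63]
contact_force: [-0.5, -0.6, 1.2]
opening: 0.0275
grip_force: 30.0
```

Call:
arm_command(xyz=[[0, 0, 3], [0, 0, 5], [0, 0, 10], [0, 0, 15], [0, 0, 15], [0, 0, 15], [0, 0, 15], [0, 0, 15], [0, 0, 12], [0, 0, 5], [0, 0, 0]], spin=[0, 0, 0, 0, 0, 0, 0, 0, 0, 0, 0])

```text
time: 17.4
tool_pos: [0.4812, 0.0477, 0.3246]
tool_rot: [3.14, 0.0, 1.63]
contact_force: [-0.4, -0.9, -2.5]
opening: 0.0274
grip_force: 30.0
```

Call:
arm_command(xyz=[[-1, -8, 0], [-2, -16, 0], [-2.7, -23.5, 0], [-2.7, -23.5, 0], [-2.7, -23.5, 0], [-2.7, -23.5, 0], [-2.7, -23.5, 0], [-2.7, -23.5, 0], [-2.7, -23.5, 0], [-2.7, -23.5, 0], [-2.7, -23.5, 0], [-2.7, -23.5, 0], [-2.7, -23.5, 0], [-2.7, -23.5, 0], [-2.7, -23.5, 0], [-2.7, -23.5, 0], [-2.7, -23.5, 0], [-2.7, -23.5, 0], [-2.4, -16, 0], [-1, -8, 0]], spin=[-2, -4, -4.5, -4.5, -4.5, -4.5, -4.5, -4.5, -4.5, -4.5, -4.5, -4.5, -4.5, -4.5, -4.5, -4.5, -4.5, -4.5, -4, -3])

```text
time: 19.4
tool_pos: [0.4306, -0.3782, 0.3225]
tool_rot: [-3.14, 0.001, 0.14]
contact_force: [0.8, 0.1, -3.6]
opening: 0.0277
grip_force: 30.0
```

Call:
arm_command(xyz=[[0, 0, 0], [0, 0, 0], [0, 0, 0]], spin=[0, 0, 0])

```text
time: 19.7
tool_pos: [0.4315, -0.3759, 0.3233]
tool_rot: [-3.141, 0.001, 0.147]
contact_force: [-0.6, 0.8, -2.1]
opening: 0.0273
grip_force: 30.0
```

Run:
```python
from h import *
a=[]
for n,(u,v) in(("top",(460,240)),("side",(385,370))):
    c=cam(n); im=c["img"][v-90:v+90,u-65:u+65,::-1]; a.append(cv2.resize(im,None,fx=3,fy=3,interpolation=cv2.INTER_CUBIC))
cv2.imwrite("pics/e.png",np.hstack(a))
```

```text
(no output)
```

View pics/e.png

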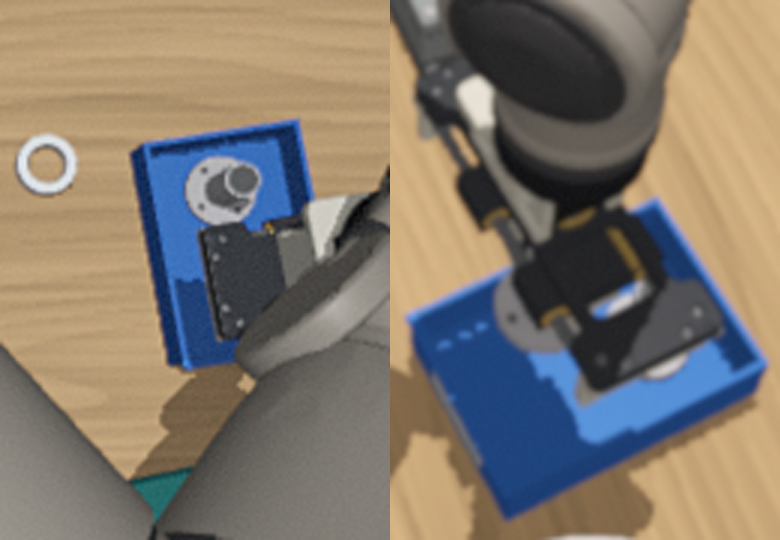

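The flange is held over the empty near half of the bin, clear of the twin (left panel at (225,190)). Lowering it now.

Call:
arm_command(xyz=[[0, 0, -15], [0, 0, -20], [0, 0, -20], [0, 0, -20], [0, 0, -15], [0, 0, -10], [0, 0, -6], [0, 0, -4], [0, 0, -2], [0, 0, 0]], spin=[0, 0, 0, 0, 0, 0, 0, 0, 0, 0])

```text
time: 20.8
tool_pos: [0.4317, -0.3764, 0.212]
tool_rot: [3.141, -0.0, 0.146]
contact_force: [-0.3, -1.0, -2.4]
opening: 0.0275
grip_force: 30.0
```

Call:
arm_command(xyz=[[0, 0, -1], [0, 0, -1], [0, 0, -1], [0, 0, 0]], spin=[0, 0, 0, 0])

```text
time: 21.2
tool_pos: [0.4316, -0.3764, 0.2087]
tool_rot: [3.142, 0.0, 0.146]
contact_force: [0.1, -0.2, -2.2]
opening: 0.0273
grip_force: 30.0
```

Call:
arm_command(xyz=[[0, 0, -1], [0, 0, -1], [0, 0, 0]], spin=[0, 0, 0])

```text
time: 21.5
tool_pos: [0.4316, -0.3763, 0.2066]
tool_rot: [-3.141, 0.0, 0.146]
contact_force: [-0.3, -1.0, -3.2]
opening: 0.0274
grip_force: 30.0
```

Call:
arm_command(xyz=[[0, 0, -1], [0, 0, 0]], spin=[0, 0])

```text
time: 21.7
tool_pos: [0.4316, -0.3764, 0.2058]
tool_rot: [3.141, -0.0, 0.146]
contact_force: [-0.7, -0.2, -1.7]
opening: 0.0273
grip_force: 30.0
```

Call:
arm_command(xyz=[[0, 0, -0.7], [0, 0, 0]], spin=[0, 0])

```text
time: 21.9
tool_pos: [0.4316, -0.3764, 0.2058]
tool_rot: [3.141, -0.0, 0.146]
contact_force: [-1.6, 2.3, 3.9]
opening: 0.0278
grip_force: 30.0
```

Call:
arm_command(xyz=[[0, 0, 0], [0, 0, 0], [0, 0, 0], [0, 0, 0], [0, 0, 0]], spin=[0, 0, 0, 0, 0], jaw=0.2)

```text
time: 22.4
tool_pos: [0.4316, -0.3764, 0.2049]
tool_rot: [3.142, 0.0, 0.146]
contact_force: [-0.4, -0.3, -0.2]
opening: 0.0544
grip_force: 0.0
```

Call:
arm_command(xyz=[[0, 0, 5], [0, 0, 15], [0, 0, 25], [0, 0, 40], [0, 0, 40], [0, 0, 40], [-20, 30, 0], [-20, 40, 0], [-10, 40, 0], [0, 40, 0], [0, 40, 0], [0, 0, 0], [0, 0, 0]], spin=[0, 0, 0, 0, 0, 0, 0, 0, 0, 0, 0, 0, 0])

```text
time: 23.7
tool_pos: [0.3817, -0.1858, 0.3707]
tool_rot: [3.14, -0.001, 0.148]
contact_force: [0.1, -0.4, -0.2]
opening: 0.0555
grip_force: 0.0
```

Run:
```python
from h import *
a=[]
for n,(u,v) in(("top",(430,240)),("side",(365,350))):
    c=cam(n); im=c["img"][v-90:v+90,u-65:u+65,::-1] if 0 else c["img"][v-90:v+90,u-80:u+80,::-1]; a.append(cv2.resize(im,None,fx=2.5,fy=2.5,interpolation=cv2.INTER_CUBIC))
    P=pts(c); i=c["img"].astype(int); Z=P[...,2]; m=(abs(P[...,0]-.43)<.045)&(abs(P[...,1]+.376)<.045)&(Z>.055)&(Z<.08)
    p=P[m]; print(n,m.sum(),p.mean(0),np.median(p[:,2]))
cv2.imwrite("pics/f.png",np.hstack(a))
```

```text
top 0 [nan nan nan] nan
side 216 [ 0.43139459 -0.37896776  0.064477  ] 0.0649764930653478<stdin>:6: RuntimeWarning: Mean of empty slice.
  ret = um.true_divide(
  return _methods._mean(a, axis=axis, dtype=dtype,
  ret = ret.dtype.type(ret / rcount)
```

View pics/f.png

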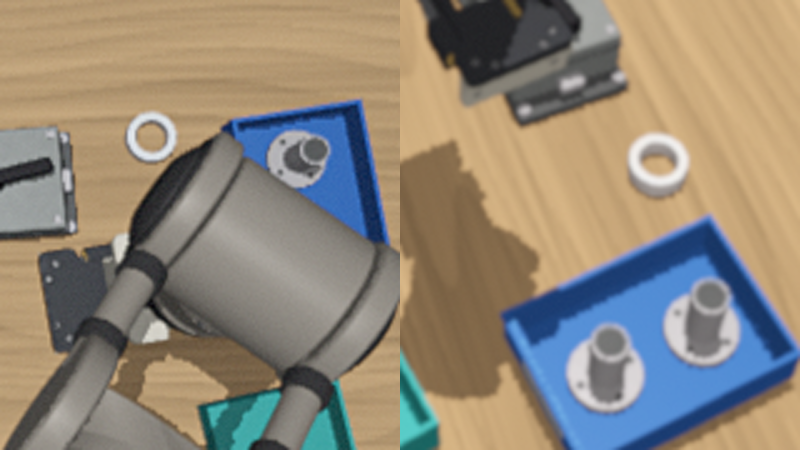

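The flange stands upright in the bin at (605,370) in the right panel, beside the twin at (705,320). Its top is at 65 mm, the same as the twin's. The robot is clear and the knob is still turned, so I'm handing in.

```bash
python3 -c "
from cell import *
print(hand_in())"
```

```text
the job is handed in; nothing more can be done
None
```

The job is handed in with the flange upright in the blue bin beside its twin and the clamp open, but a reading of about 15.6 N as I met the knob's stop may have broken the 15 N limit, before I eased off and held about 8.5 N for 1 s; no verdict was shown.

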